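# Lock a tool-rest bracket into a slotted upright

### The job

Fit the loose steel bracket to the slotted stand: hook both its claws into the two slots, then press it down until the spring catch snaps out and locks it, its arm pointing away from the upright. The strip with the slots may be clamped a little higher or lower than usual, so feel for the slots. Let go of the bracket and leave the carton, the roll of tape and the tape measure where they are.

Things in the scene. Friction and masses are not known exactly. Their poses are not given: they have to be found in the camera images.
- bracket: Loose steel bracket, 0.2 to 0.4 kg, standing on its arm's underside. Origin: lower edge, middle, of the back plate's rear face; z up, x the way the claws point, arm along -x. Plate 40 mm wide, x -4 to 0, z 0 to 100 mm, ledge on top, window for the catch near its foot (y -9 to 9, z 6 to 21). Mass centre near x -66, z 32 mm.
- grip (a point): Middle of the bracket's arm, at x -90, z 12 mm in the bracket's frame. The arm is a channel 24 mm wide (y), 24 mm high (z 0 to 24), reaching to x -180 mm with an end stop 36 mm high there. Grip it across y from above.
- claw (a point): Foot of the upper claw's tip, at x 13, z 68 mm in the bracket's frame. Two like claws one above the other at y 0, 6 mm wide: shank x 0 to 13, z 88 to 98 (lower claw z 42 to 52); lip hanging 20 mm from it at x 6 to 13, z 68 to 88 (lower claw z 22 to 42). The 4 mm strip fits into the 6 mm between plate and lip.
- ledge (a point): Middle of the top of the bracket's thumb ledge, at x -13, z 105 mm in the bracket's frame; the ledge spans x -26 to 0, y -20 to 20 mm, 5 mm thick. Place to press down with shut fingertips.
- slotted_stand: Fixed stand: foot 90 x 150 x 12 mm, channel 70 mm wide, 235 mm high, holding a slotted strip 4 mm thick, hollow behind. Origin on the table under the strip's front face; z up, the strip faces -x. A fitted bracket has the stand's yaw and x 0, y 0 in its frame. Channel rims stand 3 mm proud of the strip beyond y +-24 mm. The bracket enters pushed along +x, then goes 22 mm down.
- slot (a point): Point on the stand, x 0, y 0, z 173 mm: foot of the upper slot with the strip in mid position. Slots 10 mm wide, 34 mm high, the lower one 46 mm below. The strip (slots and catch) is clamped up to 7 mm higher or lower than this, NOT reported: find by touch or sight. Claws enter within +-2 mm of bracket origin z 107 (mid position), plate flush at x 0; fully down at z 85 (mid).
- catch (a joint): Spring catch in the strip below the slots: wedge 4.5 mm proud of the strip, sloped above, flat below. Value: m pushed in; 0 sprung out, 0.0045 level with the strip. Spring 7 N at 0 plus 1400 N/m, smooth. The plate's foot meets it after the first 3 mm down; weight alone does not pass it, about 10 N down on the bracket does. It snaps out into the plate's window when the bracket is home.
- nail_box: Bystander: cardboard carton 53 x 75 x 46 mm, origin at the centre of its underside.
- masking_tape: Bystander: roll of masking tape 104 mm across, 25 mm high, lying flat; origin at the centre of its underside.
- tape_measure: Bystander: tape measure in a case 36 x 78 x 64 mm, standing; origin at the centre of its underside.

How it is judged (in metres and radians):
At the end, for the whole second after the job is handed in: Bracket at rest on the stand, claws hooked and fully down: plate flush within 5 mm, centred within 6 mm, origin 75 to 93.5 mm above the table, upright within 0.08 rad, square to the stand within 0.1 rad, catch sprung out (under 1.5 mm); bystanders within 30 mm of their places (x of bracket in the frame of slotted_stand between -0.005 and 0.005 m and y of bracket in the frame of slotted_stand between -0.006 and 0.006 m and z of bracket in the frame of slotted_stand between 0.075 and 0.0935 m and angle between bracket's own z axis and vertical below 0.08 rad and angle between the x axis of bracket and the x axis of slotted_stand, either way round below 0.1 rad and value of joint catch below 0.0015 m and linear speed of bracket below 0.02 m/s and angular speed of bracket below 0.1 rad/s); the robot touches nothing.
It fails at once if the carton is pushed more than 30 mm away (distance of nail_box from where it was at the start of the episode above 0.03 m).
It fails at once if the roll of tape is pushed more than 30 mm away (distance of masking_tape from where it was at the start of the episode above 0.03 m).
It fails at once if the tape measure is pushed more than 30 mm away (distance of tape_measure from where it was at the start of the episode above 0.03 m).
It also fails if it takes over 51 s, if anything falls off the work surface, if the arm or the gripper's body presses on something with over 40 N, if the wrist force passes 120 N, or if a joint passes its speed limit or range.

### The arm

A 6-joint arm with a two-finger parallel gripper is mounted at the origin on a cart in front of the work surface, level with it; the furniture and walls round the work are solid. World frame = base frame: x ahead of the robot, y to its left, z up, the work surface at z = 0. Lengths are in mm, angles in rad, forces in N, time in s.
With the tool pointing down it reaches from about 350 to 875 mm from the base axis. Payload 4.2 kg.
Tool frame: the origin (TCP) lies between the finger pads; the fingertips stand 25 mm ahead of it and the grasp point (between the pads) lies 6 mm ahead of it; z points along the fingers, y is the line along which they close (so a half turn about z gives the same grasp; the last joint's range is limited). The gripper opens to 85 mm and grips with 20 to 120 N. Pads are 22 mm wide; open, the fingers measure 114 mm over their backs; the gripper's body (76 mm by 85 mm) begins 54 mm behind the grasp point. The pads swing forward as they close: fully open they stand 13 mm farther back than shut.
Start: joints at [-0.933, 0.385, 0.008, 0, -1.194, -0.259], TCP at [231.142, -580.666, 256.312] pointing down, gripper open.
Joint ranges: [-3.14, 3.14], [-1.21, 2.06], [-1.07, 1.41], [-3.16, 2.05], [-2.99, -0.16], [-3.1, 3.1]. Speed limits (rad/s): [2.79, 2.79, 3.14, 3.14, 3.14, 3.14].

### API

Orientations are given as a unit quaternion [x, y, z, w].
In Python, from bench import arm gives the robot as it stands.
- The arm moves only by the shell command python3 -m pendant 'ROWS'. ROWS is JSON, a list of rows, each a list of 7 numbers: the shift along the tool's x, y, z in m, then the turn, a rotation vector about the tool's x, y, z in degrees, then the finger opening in m, from 0 to 0.0854. In form: [[x, y, z, wx, wy, wz, fingers], ...]. A call has 1 to 12 rows; each row shifts and turns the commanded pose from where the row before left it, along the tool's axes as they then stand; what a row does not reach is not made up. A row lasts 1/10 s, in which the tool goes at most 50 mm and 8.59 degrees, less where a joint would pass 70% of its speed; a pose out of reach is approached as far as the arm can. A call is refused whole if a number of a shift passes 0.05 or a number of a turn 8.59, either way. A call with a gripper value outside its range is refused whole. The fingers move at their own pace and stop on an object; the grip force is fixed at half the most. Time passes only in rows, so rows that do not move let the fingers close. It gives the time, the measured TCP pose, the force, the opening and the grip force at its end, in the units of the state.
- arm.read_state(): the state, without advancing time (a new reading comes with each control period).
- arm.get_image(name): name is "scene" or "top" or "wrist"; returns a dict with "image" (400x640x3 uint8, red, green, blue), "fx", "fy", "cx", "cy" (pixels), "xyz" and "rotation" of the camera in the world. Camera axes: x right, y down, z forward; pixel columns grow to the right and rows downward; lengths in mm; the calibration is good to about 2 mm. A picture is of the moment at which its call begins. There is no depth.
- arm.job_done(): hands the job in; it is judged then, once.
The state is a dict: "clock": time; "joints": joint angles; "joint_vel": joint speeds; "joint_efforts": joint torques, N m; "position": TCP position; "ee_rot": TCP orientation; "contact_force": force on the tool from outside, world axes, zero at the start; "wrist_torque": the same for the moment, N m; "gripper_width": finger opening in mm; "grasp_force": force on a finger pad.
Only numpy, scipy, OpenCV 4.12 (cv2) and the standard library are available. Lean on these libraries where they do the work, as an engineer would, in place of code of your own. Each camera call takes 0.05 s, during which the arm holds its last target. There are 200 camera calls.

## Working session

There is one attempt and no reset: what is moved stays moved. The work goes in short steps, Python scripts to look and compute and a shell command to move; the robot and the scene stay as the last step left them, time stands still between calls to the robot, and variables do not carry over. Pictures are saved under pics/ and viewed, at most 10 in all, crops included, and the job is handed in when it is done.

```bash
mkdir -p pics; cat > h.py <<'E'
import numpy as np, cv2, pickle
from bench import arm
def grab(n,fn):
    d=arm.get_image(n); cv2.imwrite('pics/'+fn+'.png',cv2.cvtColor(np.array(d['image']),cv2.COLOR_RGB2BGR)); pickle.dump(d,open('pics/'+fn+'.pkl','wb')); return d
def load(fn): return pickle.load(open('pics/'+fn+'.pkl','rb'))
def R(d):
    from scipy.spatial.transform import Rotation as Ro
    r=np.array(d['rotation'],float); return Ro.from_quat(r).as_matrix() if r.size==4 else r.reshape(3,3)
def ray(d,u,v):
    return R(d)@np.array([(u-d['cx'])/d['fx'],(v-d['cy'])/d['fy'],1.])
def onz(d,u,v,z):
    r=ray(d,u,v);c=np.array(d['xyz']);return c+r*(z-c[2])/r[2]
def proj(d,p):
    q=R(d).T@(np.array(p)-np.array(d['xyz'])); return q[0]/q[2]*d['fx']+d['cx'],q[1]/q[2]*d['fy']+d['cy']
def tri(d1,a,d2,b):
    r1,r2=ray(d1,*a),ray(d2,*b);c1,c2=np.array(d1['xyz']),np.array(d2['xyz'])
    s=np.linalg.lstsq(np.c_[r1,-r2],c2-c1,rcond=None)[0]
    p,q=c1+s[0]*r1,c2+s[1]*r2; return (p+q)/2,np.linalg.norm(p-q)
E
python3 - <<'E'
from h import *
for n in('scene','top'):
    d=grab(n,n+'0'); print(n,d['xyz'],np.round(d['rotation'],3).tolist(),d['fx'],d['cx'],d['cy'])
s=arm.read_state();print({k:np.round(v,3).tolist() for k,v in s.items()})
E
```

```text
scene [1787.38803931  394.53818306 1027.25094305] [0.537, 0.701, -0.367, -0.292] 496.76657749503687 313.14708478219603 194.80541963641718
top [ 220.05223652   53.11857381 1472.68845663] [0.713, -0.694, 0.072, -0.07] 503.4826905881625 321.20203940584884 202.95108298928452
{'clock': 0.1, 'joints': [-0.933, 0.385, 0.007, -0.0, -1.194, -0.259], 'joint_vel': [-0.001, -0.002, 0.003, 0.003, -0.001, 0.001], 'joint_efforts': [0.0, -39.332, 18.893, 4.198, -0.003, 0.0], 'position': [230.983, -580.249, 255.339], 'ee_rot': [-0.188, 0.982, 0.001, -0.0], 'contact_force': [-0.944, -0.803, 0.134], 'wrist_torque': [-0.015, 0.042, -0.043], 'grasp_force': 0.0, 'gripper_width': 85.446}
```

View pics/scene0.png

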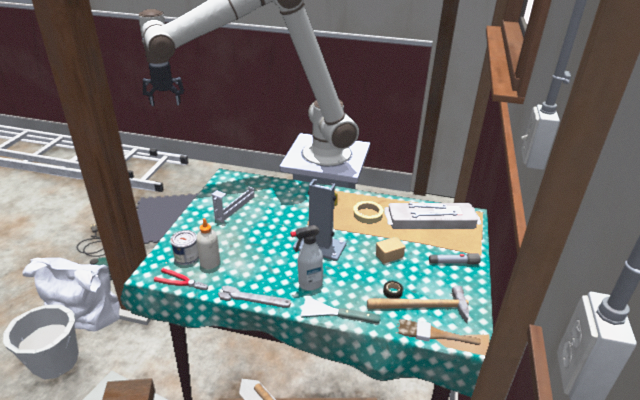

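View pics/top0.png

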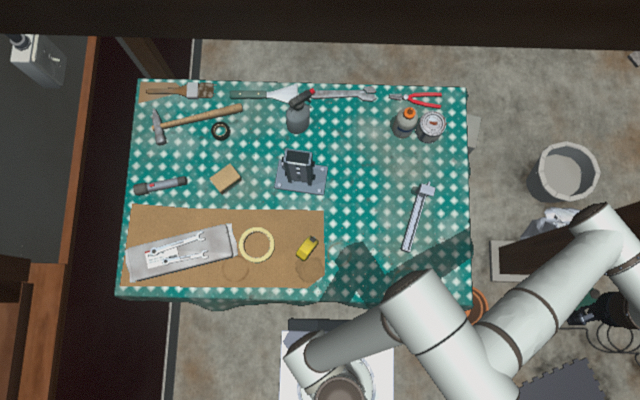

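Scene: the bracket is at top px (418,215) with its plate end at (425,190). The stand is at (300,172), the tape measure at (307,247), the tape roll at (256,245) and the carton at (225,178). I'll enlarge the bracket and stand next.

```bash
python3 - <<'E'
from h import *
t=cv2.imread('pics/top0.png');s=cv2.imread('pics/scene0.png')
def c(i,x,y,w,h,k): return cv2.resize(i[y:y+h,x:x+w],None,fx=k,fy=k,interpolation=cv2.INTER_CUBIC)
cv2.imwrite('pics/c.png',np.vstack([np.hstack([c(t,265,140,66,60,6),c(t,390,175,66,90,4)[:360]]),np.hstack([c(s,290,170,66,100,4)[:,:],c(s,200,180,66,100,4)]) if 0 else np.hstack([c(s,295,175,66,60,4),c(s,205,180,66,60,4),np.zeros((240,132,3),np.uint8)])]))
d=load('top0')
for n,u,v,z in [('plate',425,190,100),('armend',406,248,36),('stand',298,160,235),('tm',307,247,64),('roll',256,245,25),('box',225,178,46)]: print(n,onz(d,u,v,z).round())
E
```

```text
plate [ 545. -234.  100.]
armend [ 388. -191.   36.]
stand [583. 117. 235.]
tm [380.  91.  64.]
roll [386. 240.  25.]
box [577. 338.  46.]
```

View pics/c.png

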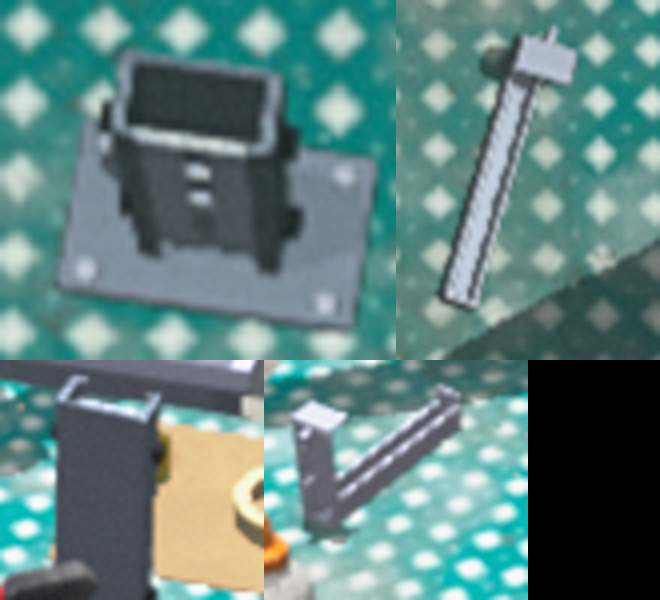

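The crop shows the stand's strip facing the robot, with its slots at top px (298,169) and (298,173). The foot's near edge runs (274,188) to (323,194). The bracket's ledge centre is at (427,190), the claw tip at (429,182) and the arm end at (406,250), so the claws point roughly +x.

```bash
python3 - <<'E'
from h import *
d=load('top0')
P=lambda x,y,z:onz(d,265+x/6,140+y/6,z)
Q=lambda x,y,z:onz(d,390+(x-396)/4,175+y/4,z)
# foot corners
f=[P(55,290,12),P(350,325,12),P(378,157,12)]
print('foot',[x.round() for x in f], np.linalg.norm(f[0]-f[1]),np.linalg.norm(f[1]-f[2]))
e=f[0]-f[1];print('stand yaw',np.degrees(np.arctan2(-e[0],e[1])), 'front mid',(f[0]+f[1])/2)
r=[P(120,140,235),P(275,155,235),P(125,52,235),P(283,72,235)]
print('rim',[x.round() for x in r])
for a,b in((0,1),(2,3)):
  e=r[a]-r[b];print(np.degrees(np.arctan2(-e[0],e[1])),np.linalg.norm(e))
L=Q(545,59,105);E=Q(460,302,36);T=Q(460,290,36)
print('ledge',L,'end',E,'yaw',np.degrees(np.arctan2(*(L-E)[[1,0]])),np.linalg.norm((L-E)[:2]))
E
```

```text
foot [array([558., 196.,  12.]), array([545.,  49.,  12.]), array([631.,  38.,  12.])] 147.43224096095975 87.3603269053927
stand yaw -5.288102792665614 front mid [551.52822362 122.89603972  12.        ]
rim [array([573., 150., 235.]), array([568.,  84., 235.]), array([612., 149., 235.]), array([605.,  82., 235.])]
-4.068476370326595 66.19147122082205
-5.849027011058149 68.13010005329731
ledge [ 544.98367348 -239.73871911  105.        ] end [ 381.2566641  -191.15370642   36.        ] yaw -16.527941415916246 170.78359716470604
```

```bash
python3 -m pendant '[[-0.0365,0.0242,0.0055,0,0,0,0.085],[-0.0365,0.0242,0.0055,0,0,0,0.085],[-0.0365,0.0242,0.0055,0,0,0,0.085],[-0.0365,0.0242,0.0055,0,0,0,0.085],[-0.0365,0.0242,0.0055,0,0,0,0.085],[-0.0365,0.0242,0.0055,0,0,0,0.085],[-0.0365,0.0242,0.0055,0,0,0,0.085],[-0.0365,0.0242,0.0055,0,0,0,0.085],[-0.0365,0.0242,0.0055,0,0,0,0.085],[-0.0365,0.0242,0.0055,0,0,0,0.085]]'
python3 -m pendant '[[0,0,0,0,0,7.64,0.085],[0,0,0,0,0,7.64,0.085],[0,0,0,0,0,7.64,0.085],[0,0,0,0,0,7.64,0.085],[0,0,0,0,0,7.64,0.085],[0,0,0,0,0,0,0.085],[0,0,0,0,0,0,0.085]]'
python3 -c "
from h import *
d=grab('wrist','w1');print(d['xyz'],d['fx'],d['cx'],d['cy'],R(d).round(3).tolist())
print(arm.read_state()['joints'])"
```

```text
clock: 1.1
position: [481.3, -219.1, 200.9]
ee_rot: [-0.188, 0.982, 0.0, -0.0]
contact_force: [1.1, 0.6, -0.9]
gripper_width: 85.2
grasp_force: 0.0
clock: 1.8
position: [480.6, -220.8, 201.1]
ee_rot: [0.142, 0.99, 0.0, -0.0]
contact_force: [-0.2, 0.0, 0.3]
gripper_width: 84.9
grasp_force: 0.0
[ 408.96100689 -198.59171473  318.15779076] 312.2633851807591 321.94203301835023 201.7635541313867 [[0.282, 0.917, 0.283], [0.959, -0.269, -0.084], [-0.001, 0.295, -0.955]]
[-1.23798370e-01  2.71379677e-01 -3.08183409e-01 -7.76018815e-05
 -9.91692852e-01 -1.73260499e+00]
```

View pics/w1.png

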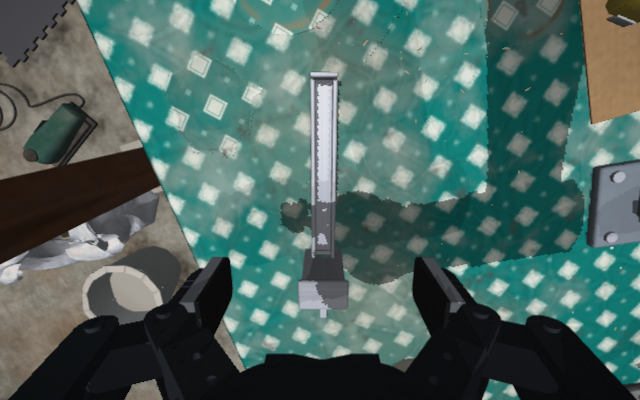

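The wrist view shows the bracket vertical in the image. Its end stop is at (324,75), the ledge spans (299..348, 281..308) and the claw tip is at (323,316), so it is already well aligned between the fingers.

```bash
python3 -c "
from h import *
d=load('w1')
E=onz(d,324,73,36);F=onz(d,323.8,292,105);print(onz(d,299,308,105)-onz(d,348,308,105),onz(d,299,281,105)-onz(d,299,308,105))
v=(F-E)[:2];print(E,F,np.linalg.norm(v),np.degrees(np.arctan2(v[1],v[0])))
u=v/np.linalg.norm(v);o=(E[:2]+180*u+F[:2]+13*u)/2;print('origin',o,'g80',o-80*u)
for a,b in(((299,308),(348,308)),):
  e=onz(d,*a,105)-onz(d,*b,105);print(np.degrees(np.arctan2(e[1],e[0])))
for c in [(590,247),(594,166)]: print(onz(d,*c,12))
"

```

```text
[-11.01204604 -37.54321641   0.        ] [-23.34369494   7.42036207   0.        ]
[ 384.58491536 -189.93096498   36.        ] [ 543.61904651 -236.91437378  105.        ] 165.82911558196315 -16.458706594955906
origin [ 556.64781405 -240.76345893] g80 [ 479.92587986 -218.09751941]
-106.3472851635646
[629.52067768  36.08716021  12.        ]
[540.04675561  43.32541929  12.        ]
```

```bash
python3 -m pendant '[[0.001,0.002,0.035,0,0,0,0.085],[0,0,0.04,0,0,0,0.085],[0,0,0.04,0,0,0,0.085],[0,0,0.032,0,0,0,0.085],[0,0,0.015,0,0,0,0.085],[0,0,0.01,0,0,0,0.085],[0,0,0,0,0,0,0.085],[0,0,0,0,0,0,0.04]]'
python3 -m pendant '[[0,0,0,0,0,0,0.02],[0,0,0,0,0,0,0.01],[0,0,0,0,0,0,0],[0,0,0,0,0,0,0],[0,0,0,0,0,0,0],[0,0,0,0,0,0,0],[0,0,0,0,0,0,0]]'
```

```text
clock: 2.65
position: [481.1, -218.8, 30.0]
ee_rot: [0.143, 0.99, -0.0, 0.001]
contact_force: [-0.1, -0.2, -0.2]
gripper_width: 72.9
grasp_force: 0.0
clock: 3.35
position: [481.0, -218.8, 30.3]
ee_rot: [0.143, 0.99, -0.0, 0.001]
contact_force: [-0.3, 0.5, 7.1]
gripper_width: 22.7
grasp_force: 60.4
```

```bash
python3 -m pendant '[[0,0,-0.01,0,0,0,0],[0,0,-0.03,0,0,0,0],[0,0,-0.03,0,0,0,0],[0,0,-0.03,0,0,0,0],[0,0,-0.01,0,0,0,0],[0,0,0,0,0,0,0],[0,0,0,0,0,0,0]]'
python3 -m pendant '[[0.01,0.024,0,0,0,0,0],[0.0151,0.036,0,0,0,0,0],[0.0151,0.036,0,0,0,0,0],[0.0151,0.036,0,0,0,0,0],[0.0151,0.036,0,0,0,0,0],[0.0151,0.036,0,0,0,-5.6,0],[0.0151,0.036,0,0,0,0,0],[0.0151,0.036,0,0,0,0,0],[0.01,0.024,0,0,0,0,0],[0.005,0.012,0,0,0,-5.6,0],[0,0,0,0,0,0,0],[0,0,0,0,0,0,0]]'
python3 -c "
from h import *
d=grab('wrist','w2');d=grab('top','t2');d=grab('scene','s2')
c=cv2.imread('pics/t2.png')[130:260,255:355];s=cv2.imread('pics/s2.png')[150:280,270:370]
t=np.hstack([cv2.resize(x,None,fx=4,fy=4,interpolation=cv2.INTER_CUBIC) for x in(c,s)]);cv2.imwrite('pics/t2c.png',t)
s=arm.read_state();print(s['position'],s['ee_rot'],s['wrist_torque'])"
```

```text
clock: 4.05
position: [479.1, -218.2, 137.8]
ee_rot: [0.144, 0.99, 0.0, -0.002]
contact_force: [-0.8, -0.4, -5.5]
gripper_width: 22.5
grasp_force: 59.6
clock: 5.25
position: [431.4, 115.4, 137.9]
ee_rot: [0.047, 0.999, -0.001, -0.002]
contact_force: [0.1, -0.2, -4.3]
gripper_width: 22.3
grasp_force: 59.8
[432.07917834 114.91105161 138.66089094] [ 4.72536092e-02  9.98882561e-01 -4.89607537e-04 -6.96661371e-04] [-0.03250527 -0.02015884 -0.01576715]
```

View pics/w2.png

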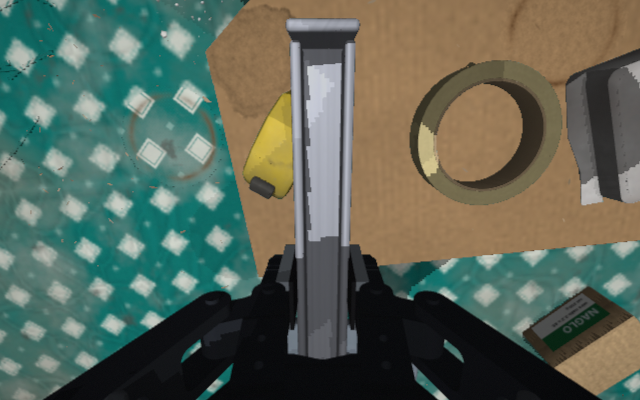

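View pics/t2c.png

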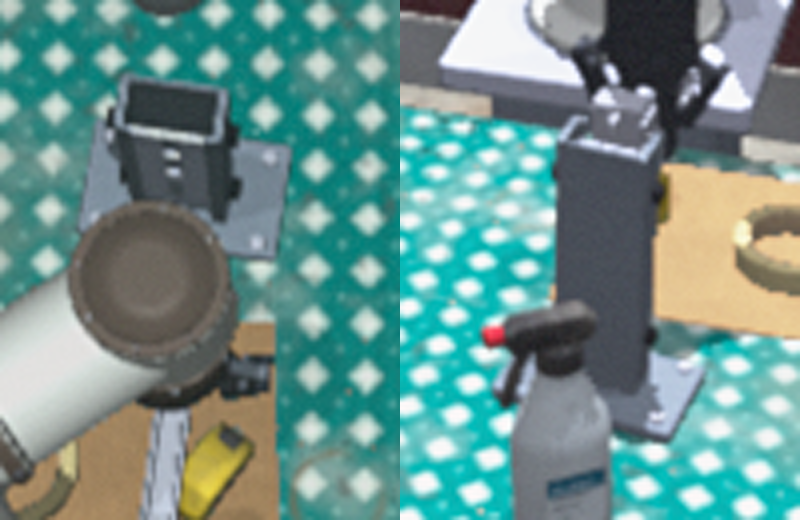

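The pictures show the bracket gripped square and the slots clear: bright patches at t2c (172,155) and (172,172). The arm is visible down to (167,520). Next I measure the slot centreline against the bracket's arm in the same top image.

```bash
python3 - <<'E'
from h import *
for fn in('top0','t2'):
    d=load(fn); g=cv2.cvtColor(np.array(d['image']),cv2.COLOR_RGB2GRAY).astype(float)
    print(fn);print(g[160:180,288:308].astype(int))
g=cv2.cvtColor(np.array(load('t2')['image']),cv2.COLOR_RGB2GRAY).astype(int)
print('arm');print(g[232:262:3,284:312])
E
```

```text
top0
[[ 57  59  54  48  49  48  49  49  55  51  55  54  56  55  55  52  57  54
   54  52]
 [149 140 107  89  83  72  67  62  58  54  50  53  48  49  54  51  52  53
   53  52]
 [187 192 191 188 188 186 177 151 139 111  93  82  71  69  60  59  54  55
   53  54]
 [140 153 170 179 186 205 210 192 193 200 191 189 185 175 148 136 110  90
   73  72]
 [ 74  81  89 101 110 131 149 148 153 178 184 188 205 209 196 205 198 173
  124 131]
 [ 65  74  74  76  77  81  80  73  68  82  93 106 131 147 153 167 174 163
  112 117]
 [ 68  78  80  80  77  80  74  70  54  55  58  65  75  79  80  79  86  94
   65  58]
 [ 67  82  80  83  82  84  79  92 119 139 123  83  74  74  76  73  77  71
   56  52]
 [ 62  73  83  82  80  82  79  98 154 190 188 165  88  77  81  82  82  75
   61  57]
 [ 60  71  81  83  81  80  80  87 116 147 159 154  85  79  83  81  82  79
   65  57]
 [ 59  69  80  79  80  81  79  77  68  65  68  74  72  81  77  81  85  78
   64  58]
 [ 58  64  83  80  81  81  81  76  75  79  75  72  67  78  81  81  80  80
   72  58]
 [ 56  64  79  80  81  80  80  82 115 163 176 154  89  79  81  81  80  82
 
[... 2784 characters left out ...]
134 138 131 135 133 134 135 141 145 130 164 184 186 182 164 132 158 101
  146 164 164 163 161 161 157 159 156 153]
 [135 134 131 129 130 133 134 155 163 131 183 184 187 185 172 132 141 150
  170 171 171 171 171 174 179 178 185 183]
 [133 133 134 136 134 135 134 140 157 153 181 186 186 181 177 176 117 160
  174 177 181 190 193 194 195 192 170 115]
 [136 138 135 140 135 139 156 160 124 183 186 187 200 186 153 182 127 146
  147 148 159 182 200 199 167 114  80 113]
 [143 139 139 136 136 127 144 169 141 192 199 206 206 201 160 116 134 151
  152 147 154 162 141  92  73 113 137 137]
 [141 140 137 135 135 142 144 131 172 183 185 192 182 151 182  86  87  80
   96 114 114  89  81 113 128 127 127 127]]
```

```bash
python3 - <<'E'
from h import *
d=load('t2')
for u,v,z in((297.45,168.1,173),(298.0,172.7,127)):
    print('sill',z,[onz(d,u+.0,v,z+k).round(1).tolist() for k in(-7,0,7)])
for m,n in(((293.4-1.2,301+.6),238),((290.2-.5,299.5+.5),253)):
    print('arm',onz(d,sum(m)/2,n,132).round(1), onz(d,m[0],n,132)[1]-onz(d,m[1],n,132)[1])
E
```

```text
sill 173 [[580.2, 121.3, 166.0], [578.3, 120.9, 173.0], [576.3, 120.6, 180.0]]
sill 127 [[579.7, 121.7, 120.0], [577.9, 121.3, 127.0], [576.0, 121.0, 134.0]]
arm [395.8 117.4 132. ] 25.167937421581797
arm [355.5 121.3 132. ] 27.412655928787302
```

```bash
python3 -m pendant '[[0,0.01,-0.003,0,0,0,0],[-0.01,0.0102,0,0,0,0,0],[-0.015,0,0,0,0,0,0],[-0.015,0,0,0,0,0,0],[0,0,0,0,0,0,0],[0,0,0,0,0,0,0]]'
python3 -m pendant '[[-0.004,0,0,0,0,0,0],[-0.002,0,0,0,0,0,0],[-0.002,0,0,0,0,0,0],[0,0,0,0,0,0,0]]'
python3 -m pendant '[[-0.002,0,0,0,0,0,0],[-0.002,0,0,0,0,0,0],[0,0,0,0,0,0,0]]'
```

```text
clock: 6.0
position: [474.4, 132.5, 142.0]
ee_rot: [0.047, 0.999, -0.0, -0.0]
contact_force: [-0.5, -0.5, -3.7]
gripper_width: 22.1
grasp_force: 59.7
clock: 6.4
position: [482.2, 131.6, 142.4]
ee_rot: [0.046, 0.999, 0.0, 0.0]
contact_force: [-0.0, 0.1, -3.3]
gripper_width: 23.1
grasp_force: 59.7
clock: 6.7
position: [483.3, 130.6, 141.3]
ee_rot: [0.046, 0.999, -0.001, -0.003]
contact_force: [-8.1, 1.6, -1.7]
gripper_width: 22.9
grasp_force: 60.0
```

```bash
python3 -m pendant '[[0.001,0,0,0,0,0,0],[0,0,-0.0015,0,0,0,0],[0,0,-0.0015,0,0,0,0],[-0.001,0,0,0,0,0,0],[-0.002,0,0,0,0,0,0],[0,0,0,0,0,0,0]]'
```

```text
clock: 7.3
position: [483.4, 129.8, 143.5]
ee_rot: [0.047, 0.999, -0.002, -0.005]
contact_force: [-12.2, 3.5, -2.2]
gripper_width: 22.6
grasp_force: 59.9
```

```bash
python3 -c "
from h import *
s=arm.read_state();print(s['position'],s['contact_force'],s['wrist_torque'])
d=grab('top','t3')
c=d['image'][130:200,265:335];cv2.imwrite('pics/t3c.png',cv2.resize(cv2.cvtColor(np.array(c),cv2.COLOR_RGB2BGR),None,fx=8,fy=8,interpolation=cv2.INTER_CUBIC))"
```

```text
[483.44069945 129.77400356 143.47359567] [-12.23669474   3.52177261  -2.22351548] [0.81900488 3.18653245 0.17937566]
```

View pics/t3c.png

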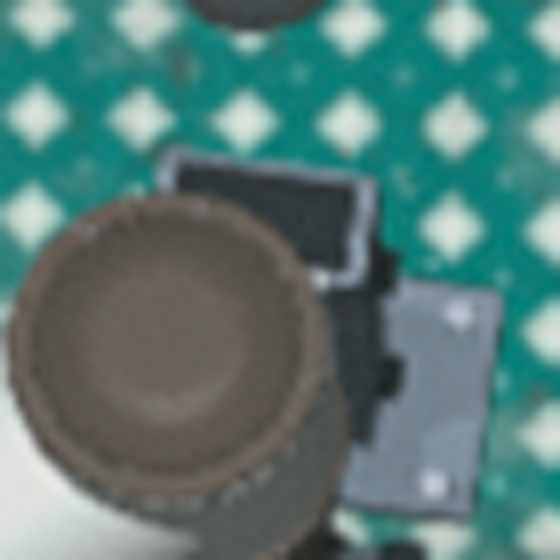

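The top view is blocked by the wrist: only the stand's right rim and foot edge show, at (345,280) and (480,500). So I'll feel for the slots in z while pressing lightly.

```bash
python3 -m pendant '[[0,0,-0.001,0,0,0,0],[0,0,-0.001,0,0,0,0],[0,0,0,0,0,0,0]]'
python3 -m pendant '[[0,0,0.002,0,0,0,0],[0,0,0.002,0,0,0,0],[0,0,0.001,0,0,0,0],[0,0,0.001,0,0,0,0],[0,0,0,0,0,0,0]]'
python3 -m pendant '[[0,0,0.001,0,0,0,0],[0,0,0.001,0,0,0,0],[0,0,0.001,0,0,0,0],[0,0,0,0,0,0,0]]'
```

```text
clock: 7.65
position: [483.1, 129.6, 144.8]
ee_rot: [0.047, 0.999, -0.002, -0.006]
contact_force: [-10.7, 3.3, -6.3]
gripper_width: 22.7
grasp_force: 59.2
clock: 8.15
position: [484.7, 129.8, 140.3]
ee_rot: [0.047, 0.999, -0.001, -0.004]
contact_force: [-9.9, 1.6, -0.8]
gripper_width: 22.6
grasp_force: 60.1
clock: 8.55
position: [485.0, 129.9, 137.4]
ee_rot: [0.047, 0.999, -0.001, -0.003]
contact_force: [-9.9, 1.7, -1.7]
gripper_width: 22.3
grasp_force: 60.1
```

```bash
python3 -m pendant '[[0,0,0.001,0,0,0,0],[0,0,0.001,0,0,0,0],[0,0,0.001,0,0,0,0],[0,0,0,0,0,0,0]]'
python3 -m pendant '[[0,0,0.001,0,0,0,0],[0,0,0.001,0,0,0,0],[0,0,0.001,0,0,0,0],[0,0,0,0,0,0,0]]'
python3 -c "
from h import *
d=grab('scene','s3');g=grab('wrist','w3')
s=np.array(d['image'])[150:230,290:370];c=np.array(g['image'])[:400]
a=cv2.resize(s,(400,400),interpolation=cv2.INTER_CUBIC);b=cv2.resize(c[:,160:480],(320,400));cv2.imwrite('pics/s3c.png',cv2.cvtColor(np.hstack([a,b]),cv2.COLOR_RGB2BGR))"
```

```text
clock: 8.95
position: [485.3, 130.0, 134.5]
ee_rot: [0.047, 0.999, -0.001, -0.003]
contact_force: [-7.4, 1.8, -2.1]
gripper_width: 22.6
grasp_force: 60.0
clock: 9.35
position: [488.7, 131.2, 132.5]
ee_rot: [0.046, 0.999, 0.0, 0.001]
contact_force: [0.8, 0.3, -3.8]
gripper_width: 22.6
grasp_force: 59.7
```

View pics/s3c.png

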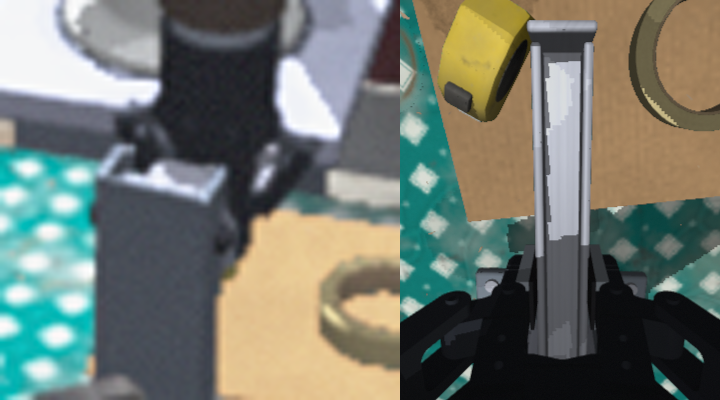

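The force dropped to zero and x jumped forward, so the claws have found the slots (TCP z about 132.5). The picture is consistent: the bracket is square and still in the grip, with its ledge behind the strip top at (170,175). Now I push in.

```bash
python3 -m pendant '[[-0.002,0,0,0,0,0,0],[-0.002,0,0,0,0,0,0],[0,0,0,0,0,0,0]]'
python3 -m pendant '[[-0.002,0,0,0,0,0,0],[-0.002,0,0,0,0,0,0],[0,0,0,0,0,0,0]]'
```

```text
clock: 9.75
position: [492.5, 130.7, 132.4]
ee_rot: [0.046, 0.999, 0.0, 0.0]
contact_force: [-0.1, 0.3, -3.2]
gripper_width: 22.8
grasp_force: 59.7
clock: 10.05
position: [494.9, 129.9, 131.8]
ee_rot: [0.047, 0.999, -0.0, -0.001]
contact_force: [-3.7, 0.6, -2.8]
gripper_width: 22.5
grasp_force: 59.8
```

```bash
python3 -m pendant '[[-0.0015,0,0,0,0,0,0],[-0.0015,0,0,0,0,0,0],[0,0,0,0,0,0,0]]'
python3 -m pendant '[[0,0,0.0015,0,0,0,0],[0,0,0.0015,0,0,0,0],[0,0,0,0,0,0,0]]'
```

```text
clock: 10.35
position: [495.1, 129.1, 131.1]
ee_rot: [0.047, 0.999, -0.001, -0.004]
contact_force: [-11.6, 3.5, -0.8]
gripper_width: 22.4
grasp_force: 60.1
clock: 10.65
position: [495.0, 129.0, 128.8]
ee_rot: [0.047, 0.999, -0.001, -0.004]
contact_force: [-14.1, 2.7, 4.5]
gripper_width: 22.4
grasp_force: 60.8
```

```bash
python3 -m pendant '[[0.002,0,0.001,0,0,0,0],[0,0,0.001,0,0,0,0],[0,0,0.001,0,0,0,0],[0,0,0.001,0,0,0,0],[0,0,0,0,0,0,0]]'
python3 -m pendant '[[0,0,0.0015,0,0,0,0],[0,0,0.0015,0,0,0,0],[0,0,0.001,0,0,0,0],[0,0,0,0,0,0,0]]'
```

```text
clock: 11.15
position: [494.7, 129.5, 125.9]
ee_rot: [0.047, 0.999, -0.001, -0.002]
contact_force: [-11.9, 1.4, 6.4]
gripper_width: 22.6
grasp_force: 61.3
clock: 11.55
position: [494.4, 129.4, 121.5]
ee_rot: [0.047, 0.999, -0.001, -0.003]
contact_force: [-10.6, 1.4, 5.7]
gripper_width: 22.6
grasp_force: 61.4
```

```bash
python3 -m pendant '[[0.0005,0,0.0015,0,0,0,0],[0,0,0.0015,0,0,0,0],[0,0,0.0015,0,0,0,0],[0,0,0.0015,0,0,0,0],[0,0,0,0,0,0,0]]'
python3 -m pendant '[[0,0,0.0015,0,0,0,0],[0,0,0.0015,0,0,0,0],[0,0,0.001,0,0,0,0],[0,0,0.001,0,0,0,0],[0,0,0,0,0,0,0]]'
```

```text
clock: 12.05
position: [494.1, 129.5, 115.4]
ee_rot: [0.047, 0.999, -0.001, -0.002]
contact_force: [-10.5, 1.4, 4.1]
gripper_width: 22.4
grasp_force: 61.7
clock: 12.55
position: [494.2, 129.5, 110.4]
ee_rot: [0.047, 0.999, -0.001, -0.002]
contact_force: [-10.5, 0.8, 3.3]
gripper_width: 22.3
grasp_force: 62.1
```

```bash
python3 -m pendant '[[0,0,0.0015,0,0,0,0],[0,0,0.0015,0,0,0,0],[0,0,0,0,0,0,0]]'
python3 -m pendant '[[0,0,0.0015,0,0,0,0],[0,0,0.0015,0,0,0,0],[0,0,0,0,0,0,0]]'
```

```text
clock: 12.85
position: [494.3, 129.4, 107.3]
ee_rot: [0.047, 0.999, -0.001, -0.002]
contact_force: [-9.7, 1.2, 2.5]
gripper_width: 22.6
grasp_force: 62.1
clock: 13.15
position: [494.4, 129.5, 104.2]
ee_rot: [0.047, 0.999, -0.001, -0.002]
contact_force: [-8.9, 1.0, 2.9]
gripper_width: 22.9
grasp_force: 62.4
```

TCP is below the expected home height with little force, so the bracket may be pitching in the grip. I'll look before going further.

```bash
python3 -c "
from h import *
d=grab('wrist','w4');t=grab('top','t4');s=grab('scene','s4')
b=np.array(d['image'])[:,160:480];c=cv2.resize(np.array(t['image'])[130:260,260:340],(320,520))[:400];
e=cv2.resize(np.array(s['image'])[165:225,300:330],(160,400),interpolation=cv2.INTER_CUBIC)
cv2.imwrite('pics/w4c.png',cv2.cvtColor(np.hstack([b,c,e]),cv2.COLOR_RGB2BGR))"
```

```text
(no output)
```

View pics/w4c.png

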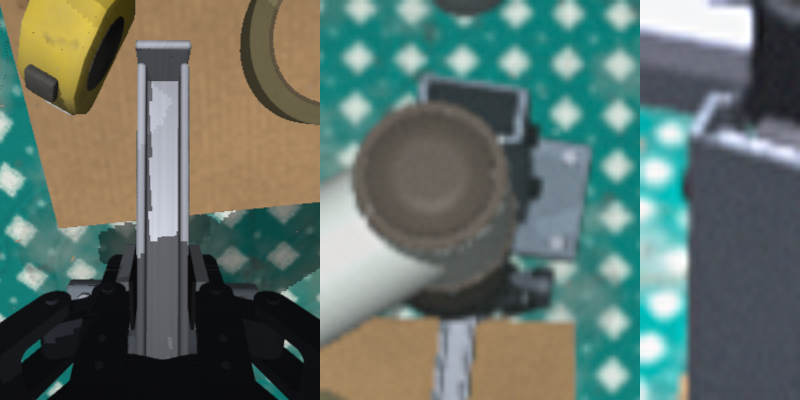

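The end stop has shrunk from about 70 px to 54 px and moved from row 20 to row 43 in the wrist view, so the bracket is pitched arm-end down. I'll quantify the pitch.

```bash
python3 - <<'E'
from h import *
def row(fn,v,a,b):
    g=cv2.cvtColor(np.array(load(fn)['image']),cv2.COLOR_RGB2GRAY).astype(int); return g[v,a:b].tolist()
d1=load('w1');print('stop width',np.linalg.norm(onz(d1,310.5,74,36)-onz(d1,338,74,36)))
# stop top corners (u left,u right,v) and camera frame positions for W=36 mm-high stop of given width
s=arm.read_state();T=np.array(s['position']);print(T)
for fn,l,r,v in(('w2',287,360,20),('w3',287,357,22),('w4',296,350.5,43)):
    d=load(fn)
    for W in(24,27):
        dep=W*d['fx']/(r-l);p=np.array(d['xyz'])+ray(d,(l+r)/2,v)*dep
        print(fn,W,p.round(1),'cam',np.round(d['xyz'],1))
E
```

```text
stop width 23.088287171163756
[494.45177979 129.45975863 104.31685693]
w2 24 [330.4 126.3 139.5] cam [357.4 123.6 255.2]
w2 27 [327.1 126.6 125.1] cam [357.4 123.6 255.2]
w3 24 [387.1 141.5 129. ] cam [414.  139.  249.5]
w3 27 [383.7 141.8 113.9] cam [414.  139.  249.5]
w4 24 [393.9 140.3  69.7] cam [420.5 137.7 221.6]
w4 27 [390.6 140.6  50.7] cam [420.5 137.7 221.6]
```

The bracket pitched about 20° in the pads. Only the lower claw went in, and the lips landed on the sills. I'll back out, level it by pressing it onto the table in front of the stand, regrip, and reinsert straight at the slot height I've now found.

```bash
python3 -m pendant '[[0.002,0,-0.001,0,0,0,0],[0.003,0,-0.001,0,0,0,0],[0.005,0,0,0,0,0,0],[0.01,0,0,0,0,0,0],[0,0,0,0,0,0,0]]'
python3 -c "
from h import *
print(arm.read_state()['contact_force'],arm.read_state()['position'])"
```

```text
clock: 13.8
position: [475.0, 131.7, 106.1]
ee_rot: [0.046, 0.999, -0.0, -0.001]
contact_force: [-0.2, -0.1, -4.0]
gripper_width: 22.9
grasp_force: 61.4
[-0.17974183 -0.06911685 -4.0046001 ] [474.96774719 131.73928014 106.11880532]
```

```bash
python3 -m pendant '[[0.013,0.005,0,0,0,0,0],[0.013,0.005,0,0,0,0,0],[0,0,0.02,0,0,0,0],[0,0,0.015,0,0,0,0],[0,0,0.004,0,0,0,0],[0,0,0,0,0,0,0]]'
python3 -m pendant '[[0,0,0.008,0,0,0,0],[0,0,0.008,0,0,0,0],[0,0,0.006,0,0,0,0],[0,0,0,0,0,0,0]]'
```

```text
clock: 14.4
position: [451.0, 144.5, 67.0]
ee_rot: [0.046, 0.999, -0.0, -0.001]
contact_force: [-0.3, -0.7, -3.1]
gripper_width: 22.9
grasp_force: 61.3
clock: 14.8
position: [452.0, 144.7, 45.0]
ee_rot: [0.047, 0.999, 0.0, 0.0]
contact_force: [2.4, 0.7, 1.8]
gripper_width: 22.8
grasp_force: 61.9
```

```bash
python3 -m pendant '[[0,0,0.006,0,0,0,0],[0,0,0.005,0,0,0,0],[0,0,0.003,0,0,0,0],[0,0,0.001,0,0,0,0],[0,0,0,0,0,0,0]]'
python3 -m pendant '[[0,0,0,0,0,0,0.05],[0,0,0,0,0,0,0.06],[0,0,0,0,0,0,0.06],[0,0,0,0,0,0,0.06],[0,0,0,0,0,0,0.06]]'
python3 -c "
from h import *
d=grab('wrist','w5')"
```

```text
clock: 15.3
position: [451.5, 144.3, 32.5]
ee_rot: [0.046, 0.999, -0.0, 0.0]
contact_force: [-2.9, -1.3, 25.4]
gripper_width: 22.5
grasp_force: 65.0
clock: 15.8
position: [451.2, 144.1, 29.9]
ee_rot: [0.046, 0.999, -0.0, -0.001]
contact_force: [-0.6, 0.0, 0.7]
gripper_width: 60.3
grasp_force: 0.0
```

View pics/w5.png

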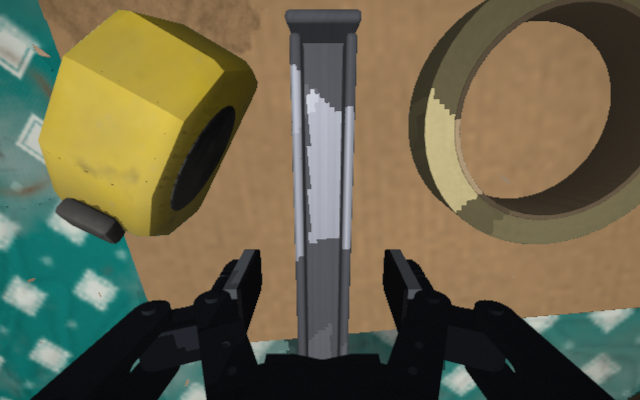

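The bracket now stands flat and is centred between the open fingers. Its end stop is at (286..361, row 10), and the arm runs vertically in the image.

```bash
python3 -c "
from h import *
d=load('w5');p=onz(d,323.5,11,36);s=arm.read_state()
print(p,d['xyz'],s['position'],'dist',np.hypot(*(p-s['position'])[:2]))"
python3 -m pendant '[[0,0,-0.001,0,0,0,0.03],[0,0,0,0,0,0,0.0],[0,0,0,0,0,0,0.0],[0,0,0,0,0,0,0],[0,0,0,0,0,0,0],[0,0,0,0,0,0,0],[0,0,0,0,0,0,0]]'
```

```text
[348.84493931 155.10880163  36.        ] [376.93654878 152.20378328 146.9935724 ] [451.33620926 144.20043646  29.95930497] dist 103.07013556935821
clock: 16.55
position: [451.7, 144.5, 31.6]
ee_rot: [0.046, 0.999, 0.0, 0.0]
contact_force: [-1.5, 0.3, 5.7]
gripper_width: 22.9
grasp_force: 59.9
```

```bash
cat > pitch.py <<'E'
from h import *
def table(step=2,mx=22):
    d=load('w5');T=np.array([451.3,144.2,29.9])
    f=np.array([np.cos(np.radians(-5.35)),np.sin(np.radians(-5.35)),0]);y=np.array([-f[1],f[0],0])
    for a in range(0,mx,step):
        t=np.radians(a);x,z=-103.,12.
        p=T+f*(x*np.cos(t)-z*np.sin(t))+[0,0,-6+x*np.sin(t)+z*np.cos(t)]
        l=proj(d,p-12*y);r=proj(d,p+12*y);print(a,'row',round(l[1],1),'width',round(abs(l[0]-r[0]),1))
if __name__=='__main__': table()
E
python3 pitch.py
python3 -m pendant '[[0,0,-0.01,0,0,0,0],[0,0,-0.02,0,0,0,0],[0,0,-0.03,0,0,0,0],[0,0,-0.03,0,0,0,0],[0,0,-0.013,0,0,0,0],[0,0,0,0,0,0,0],[0,0,0,0,0,0,0]]'
python3 - <<'E'
from h import *
d=grab('wrist','w6')
for fn in('w2','w3','w5','w6'):
    g=cv2.cvtColor(np.array(load(fn)['image']),cv2.COLOR_RGB2GRAY).astype(int)
    print(fn,g[4:48,324].tolist())
E
```

```text
0 row 11.2 width 76.6
2 row 13.2 width 74.1
4 row 15.4 width 71.7
6 row 18.0 width 69.4
8 row 20.8 width 67.2
10 row 23.8 width 65.2
12 row 26.9 width 63.3
14 row 30.3 width 61.4
16 row 33.8 width 59.7
18 row 37.4 width 58.0
20 row 41.2 width 56.4
clock: 17.25
position: [450.6, 143.9, 133.6]
ee_rot: [0.047, 0.999, -0.0, -0.001]
contact_force: [0.3, -0.1, -4.2]
gripper_width: 22.8
grasp_force: 59.3
w2 [118, 119, 119, 120, 122, 123, 124, 125, 125, 124, 124, 122, 121, 121, 89, 126, 146, 156, 165, 168, 167, 164, 155, 146, 131, 116, 95, 68, 47, 43, 43, 43, 43, 43, 43, 44, 44, 43, 44, 44, 44, 44, 44, 43]
w3 [126, 125, 125, 124, 125, 126, 127, 128, 129, 130, 129, 129, 128, 128, 127, 128, 137, 151, 161, 169, 174, 175, 177, 169, 156, 104, 111, 96, 67, 51, 48, 48, 47, 48, 48, 49, 48, 48, 48, 49, 48, 48, 49, 49]
w5 [124, 125, 124, 124, 123, 85, 72, 77, 80, 84, 85, 86, 86, 84, 81, 76, 71, 65, 56, 47, 44, 44, 43, 45, 44, 45, 44, 44, 45, 44, 44, 44, 45, 44, 44, 45, 45, 44, 45, 81, 90, 90, 90, 90]
w6 [127, 128, 127, 127, 126, 89, 124, 145, 154, 163, 166, 166, 164, 159, 149, 137, 123, 109, 81, 55, 45, 43, 44, 43, 44, 44, 43, 44, 44, 44, 43, 45, 43, 44, 44, 44, 45, 45, 53, 81, 88, 89, 89, 88]
```

The bracket is level in the grip this time: w6 matches w5. The first grip had sagged about 7°, which shifts my slot estimate to bracket z of about 110 (TCP about 141.5).

```bash
python3 -m pendant '[[0,-0.0045,-0.004,0,0,0,0],[0,-0.005,-0.004,0,0,0,0],[-0.012,0,0,0,0,0,0],[-0.012,0,0,0,0,0,0],[-0.006,0,0,0,0,0,0],[0,0,0,0,0,0,0],[0,0,0,0,0,0,0]]'
python3 -m pendant '[[-0.003,0,0,0,0,0,0],[-0.002,0,0,0,0,0,0],[-0.002,0,0,0,0,0,0],[-0.001,0,0,0,0,0,0],[0,0,0,0,0,0,0]]'
```

```text
clock: 18.0
position: [480.5, 131.9, 141.8]
ee_rot: [0.047, 0.999, -0.0, -0.001]
contact_force: [-0.6, -0.2, -3.1]
gripper_width: 22.7
grasp_force: 59.3
clock: 18.5
position: [485.5, 131.0, 141.5]
ee_rot: [0.046, 0.999, -0.001, -0.003]
contact_force: [-9.1, 3.4, -1.2]
gripper_width: 23.0
grasp_force: 59.7
```

```bash
python3 -m pendant '[[0.0015,0,0,0,0,0,0],[0,0,0.001,0,0,0,0],[0,0,0.001,0,0,0,0],[0,0,0,0,0,0,0]]'
python3 -m pendant '[[0,0,0.001,0,0,0,0],[0,0,0.001,0,0,0,0],[0,0,0,0,0,0,0]]'
```

```text
clock: 18.9
position: [485.3, 131.1, 139.8]
ee_rot: [0.046, 0.999, -0.001, -0.002]
contact_force: [-5.8, 1.0, -2.0]
gripper_width: 22.6
grasp_force: 59.5
clock: 19.2
position: [485.4, 131.1, 137.8]
ee_rot: [0.046, 0.999, -0.001, -0.002]
contact_force: [-4.9, 1.7, -3.2]
gripper_width: 22.7
grasp_force: 59.5
```

```bash
python3 -m pendant '[[0,0,0.001,0,0,0,0],[0,0,0.001,0,0,0,0],[0,0,0,0,0,0,0]]'
python3 -m pendant '[[0,0,0.001,0,0,0,0],[0,0,0.001,0,0,0,0],[0,0,0,0,0,0,0]]'
python3 - <<'E'
from h import *
d=grab('wrist','w7')
g=cv2.cvtColor(np.array(d['image']),cv2.COLOR_RGB2GRAY).astype(int)
print(g[4:30,324].tolist())
E
```

```text
clock: 19.5
position: [487.3, 131.7, 136.4]
ee_rot: [0.046, 0.999, 0.0, 0.0]
contact_force: [0.6, -0.5, -4.1]
gripper_width: 22.8
grasp_force: 59.2
clock: 19.8
position: [487.3, 131.6, 134.2]
ee_rot: [0.046, 0.999, 0.0, 0.0]
contact_force: [0.3, 0.2, -3.3]
gripper_width: 22.9
grasp_force: 59.2
[128, 127, 127, 125, 124, 87, 129, 151, 161, 171, 174, 175, 172, 167, 157, 144, 129, 115, 86, 59, 47, 46, 46, 47, 46, 46]
```

Entered at TCP z of about 136.5 with zero pitch. At 134.2 it is mid-window, so I push straight in.

```bash
python3 -m pendant '[[-0.002,0,0,0,0,0,0],[-0.002,0,0,0,0,0,0],[-0.002,0,0,0,0,0,0],[-0.002,0,0,0,0,0,0],[0,0,0,0,0,0,0]]'
python3 -m pendant '[[-0.0015,0,0,0,0,0,0],[-0.0015,0,0,0,0,0,0],[0,0,0,0,0,0,0]]'
```

```text
clock: 20.35
position: [495.4, 130.8, 134.3]
ee_rot: [0.046, 0.999, 0.0, 0.0]
contact_force: [-0.6, -0.1, -3.6]
gripper_width: 22.5
grasp_force: 59.2
clock: 20.65
position: [497.4, 130.4, 134.0]
ee_rot: [0.046, 0.999, -0.0, -0.001]
contact_force: [-1.8, 0.5, -3.5]
gripper_width: 23.3
grasp_force: 59.3
```

```bash
python3 -m pendant '[[-0.0015,0,0,0,0,0,0],[-0.0015,0,0,0,0,0,0],[0,0,0,0,0,0,0]]'
python3 - <<'E'
from h import *
g=cv2.cvtColor(np.array(grab('wrist','w8')['image']),cv2.COLOR_RGB2GRAY).astype(int)
print(g[4:30,324].tolist())
E
```

```text
clock: 20.95
position: [497.5, 129.7, 133.2]
ee_rot: [0.047, 0.999, -0.001, -0.004]
contact_force: [-10.4, 2.8, -1.3]
gripper_width: 22.6
grasp_force: 59.7
[128, 128, 126, 127, 126, 110, 136, 154, 163, 172, 176, 177, 174, 168, 158, 144, 128, 111, 82, 55, 47, 46, 46, 47, 48, 48]
```

Flush and level (12 to 13 mm past first contact). Now down.

```bash
python3 -m pendant '[[0.0015,0,0.001,0,0,0,0],[0,0,0.001,0,0,0,0],[0,0,0.001,0,0,0,0],[0,0,0.001,0,0,0,0],[0,0,0,0,0,0,0]]'
python3 -m pendant '[[0,0,0.001,0,0,0,0],[0,0,0.001,0,0,0,0],[0,0,0.001,0,0,0,0],[0,0,0,0,0,0,0]]'
python3 - <<'E'
from h import *
g=cv2.cvtColor(np.array(grab('wrist','w9')['image']),cv2.COLOR_RGB2GRAY).astype(int)
print(g[4:30,324].tolist())
E
```

```text
clock: 21.5
position: [497.4, 129.8, 129.7]
ee_rot: [0.047, 0.999, -0.001, -0.002]
contact_force: [-5.3, 1.3, -2.2]
gripper_width: 22.7
grasp_force: 59.5
clock: 21.9
position: [497.4, 129.7, 127.5]
ee_rot: [0.046, 0.999, -0.001, -0.002]
contact_force: [-8.8, 0.7, 2.3]
gripper_width: 22.8
grasp_force: 60.2
[127, 127, 128, 128, 128, 129, 141, 153, 163, 171, 176, 178, 175, 170, 159, 146, 130, 113, 84, 57, 48, 46, 47, 47, 47, 46]
```

```bash
python3 -m pendant '[[0,0,0.001,0,0,0,0],[0,0,0.001,0,0,0,0],[0,0,0.001,0,0,0,0],[0,0,0,0,0,0,0]]'
python3 - <<'E'
from h import *
g=cv2.cvtColor(np.array(grab('wrist','w10')['image']),cv2.COLOR_RGB2GRAY).astype(int)
print(g[4:34,324].tolist())
E
```

```text
clock: 22.35
position: [497.4, 129.7, 124.8]
ee_rot: [0.046, 0.999, -0.001, -0.002]
contact_force: [-9.3, 0.7, 5.5]
gripper_width: 22.7
grasp_force: 60.4
[127, 127, 127, 129, 129, 130, 141, 152, 163, 171, 175, 178, 176, 170, 160, 146, 130, 114, 85, 58, 48, 46, 47, 47, 47, 47, 47, 47, 47, 48]
```

Pitch is unchanged and the bracket is following, so I continue.

```bash
python3 -m pendant '[[0,0,0.0015,0,0,0,0],[0,0,0.0015,0,0,0,0],[0,0,0.001,0,0,0,0],[0,0,0,0,0,0,0]]'
python3 -m pendant '[[0,0,0.0015,0,0,0,0],[0,0,0.0015,0,0,0,0],[0,0,0.001,0,0,0,0],[0,0,0,0,0,0,0]]'
python3 - <<'E'
from h import *
g=cv2.cvtColor(np.array(grab('wrist','w11')['image']),cv2.COLOR_RGB2GRAY).astype(int)
print(g[4:34,324].tolist())
E
```

```text
clock: 22.8
position: [497.2, 129.8, 120.9]
ee_rot: [0.046, 0.999, -0.001, -0.002]
contact_force: [-10.1, 1.0, 6.5]
gripper_width: 23.0
grasp_force: 60.6
clock: 23.2
position: [497.5, 130.2, 119.9]
ee_rot: [0.046, 0.999, -0.001, -0.001]
contact_force: [-17.2, 1.6, 23.4]
gripper_width: 22.6
grasp_force: 63.1
[128, 128, 129, 129, 130, 131, 133, 144, 156, 165, 171, 176, 178, 181, 172, 159, 142, 124, 94, 65, 50, 47, 46, 47, 47, 47, 47, 48, 47, 47]
```

Resistance jumped to 23 N after about 14 mm of travel. The claws are well hooked, so pressing on from the arm only levers it. I'll relax, release and press on the ledge as intended.

```bash
python3 -m pendant '[[0.002,0,-0.002,0,0,0,0],[0.001,0,-0.001,0,0,0,0],[0,0,0,0,0,0,0]]'
python3 -m pendant '[[0,0,0,0,0,0,0.03],[0,0,0,0,0,0,0.05],[0,0,0,0,0,0,0.05],[0,0,0,0,0,0,0.05],[0,0,0,0,0,0,0.05]]'
python3 - <<'E'
from h import *
g=cv2.cvtColor(np.array(grab('wrist','w12')['image']),cv2.COLOR_RGB2GRAY).astype(int)
print(g[4:60,324].tolist())
E
```

```text
clock: 23.55
position: [497.0, 130.3, 120.7]
ee_rot: [0.046, 0.999, -0.0, 0.001]
contact_force: [-2.0, -4.1, 6.3]
gripper_width: 22.8
grasp_force: 60.6
clock: 24.05
position: [496.6, 130.9, 119.1]
ee_rot: [0.046, 0.999, -0.0, 0.0]
contact_force: [-0.2, 0.7, -0.3]
gripper_width: 50.1
grasp_force: 0.0
[164, 171, 177, 178, 177, 177, 173, 165, 155, 144, 130, 103, 70, 51, 48, 48, 48, 49, 49, 49, 49, 48, 48, 48, 48, 48, 48, 48, 48, 48, 47, 47, 47, 47, 75, 91, 95, 95, 95, 94, 95, 95, 94, 94, 95, 95, 95, 95, 95, 95, 179, 199, 199, 198, 198, 199]
```

View pics/w12.png

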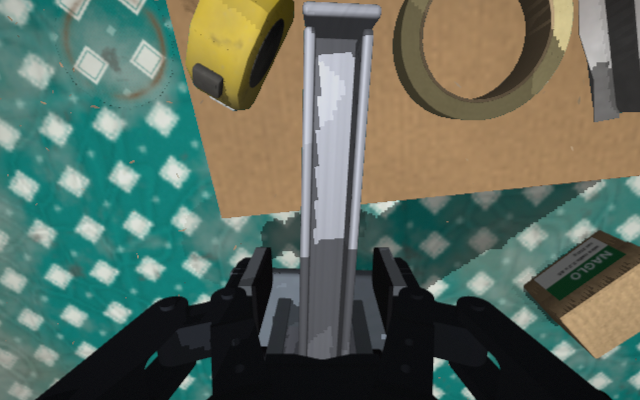

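The bracket hangs on the stand by itself. Its arm end is at (342,10), having aligned itself by about 3° to the stand's yaw. I'll rise clear, shut the fingers and press the ledge.

```bash
python3 -m pendant '[[0.003,0,-0.01,0,0,0,0.06],[0.003,0,-0.03,0,0,0,0.06],[0,0,-0.04,0,0,0,0.06],[0,0,-0.04,0,0,0,0.04],[0,0,-0.01,0,0,0,0],[0,0,0,0,0,0,0],[0,0,0,0,0,0,0],[0,0,0,0,0,0,0],[0,0,0,0,0,0,0]]'
python3 - <<'E'
from h import *
d=grab('wrist','w13');grab('top','t13');grab('scene','s13');print(np.round(d['xyz'],1))
a=cv2.imread('pics/w13.png')[:,160:480];c=cv2.imread('pics/t13.png')[130:260,260:340]
b=cv2.imread('pics/s13.png')[165:225,295:355]
cv2.imwrite('pics/w13c.png',np.hstack([a,cv2.resize(c,(246,400)),cv2.resize(b,(230,400))]))
E
```

```text
clock: 25.0
position: [489.9, 130.9, 247.8]
ee_rot: [0.046, 0.999, -0.001, -0.001]
contact_force: [0.4, 0.6, -0.5]
gripper_width: 0.2
grasp_force: 0.0
[415.9 139.1 365.1]
```

View pics/w13c.png

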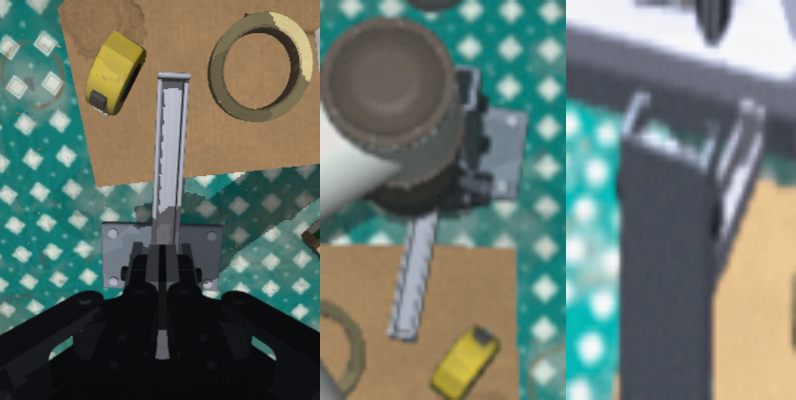

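The view shows the bracket hooked and hanging, its arm centred below the shut fingers (end stop at about (174,75), channel at (168,235)). Now I move over the ledge.

```bash
python3 -m pendant '[[-0.02,0,0,0,0,0,0],[-0.02,0,0,0,0,0,0],[-0.016,0,0,0,0,0,0],[-0.01,0,0,0,0,0,0],[0,0,0,0,0,0,0],[0,0,0,0,0,0,0]]'
python3 -m pendant '[[0,0,0.006,0,0,0,0],[0,0,0.006,0,0,0,0],[0,0,0.005,0,0,0,0],[0,0,0,0,0,0,0]]'
```

```text
clock: 25.75
position: [555.8, 125.0, 248.9]
ee_rot: [0.046, 0.999, -0.0, -0.001]
contact_force: [0.5, -0.5, -0.9]
gripper_width: -0.2
grasp_force: 0.0
clock: 26.15
position: [555.4, 125.0, 231.2]
ee_rot: [0.046, 0.999, -0.0, -0.001]
contact_force: [-0.1, 0.1, -0.6]
gripper_width: 0.0
grasp_force: 0.0
```

```bash
python3 -c "
from h import *
d=load('w13')
for zb in (88,):
  a=onz(d,334,74,zb+36);b=onz(d,327.5,235,zb+24);print(a,b,np.degrees(np.arctan2((b-a)[1],(b-a)[0])))"
```

```text
[394.73979254 149.01388845 124.        ] [523.82736662 133.08977007 112.        ] -7.032423743428801
```

```bash
python3 -m pendant '[[0,0.002,0.004,0,0,0,0],[0,0,0.003,0,0,0,0],[0,0,0.002,0,0,0,0],[0,0,0,0,0,0,0]]'
python3 -m pendant '[[0,0,0.002,0,0,0,0],[0,0,0.002,0,0,0,0],[0,0,0,0,0,0,0]]'
```

```text
clock: 26.55
position: [556.7, 127.2, 224.1]
ee_rot: [0.046, 0.999, 0.0, 0.0]
contact_force: [-1.4, 0.2, 4.1]
gripper_width: -0.3
grasp_force: 1.8
clock: 26.85
position: [556.4, 127.2, 219.3]
ee_rot: [0.046, 0.999, 0.0, 0.0]
contact_force: [-0.4, 1.0, 2.0]
gripper_width: 0.0
grasp_force: 1.1
```

```bash
python3 -m pendant '[[0,0,0.002,0,0,0,0],[0,0,0.002,0,0,0,0],[0,0,0,0,0,0,0]]'
python3 -m pendant '[[0,0,0.002,0,0,0,0],[0,0,0.002,0,0,0,0],[0,0,0,0,0,0,0]]'
python3 -m pendant '[[0,0,0.0015,0,0,0,0],[0,0,0.0015,0,0,0,0],[0,0,0,0,0,0,0]]'
```

```text
clock: 27.15
position: [556.1, 127.0, 214.3]
ee_rot: [0.046, 0.999, -0.0, -0.001]
contact_force: [-0.4, -0.2, -0.7]
gripper_width: 0.2
grasp_force: 0.0
clock: 27.45
position: [556.5, 127.1, 213.0]
ee_rot: [0.046, 0.999, -0.0, 0.0]
contact_force: [-3.5, -0.6, 8.4]
gripper_width: -0.0
grasp_force: 4.3
clock: 27.75
position: [556.5, 127.1, 212.7]
ee_rot: [0.045, 0.999, -0.0, 0.001]
contact_force: [-9.4, -0.2, 18.5]
gripper_width: -0.1
grasp_force: 9.8
```

A hard stop at the predicted home height, after a sudden drop in force (the snap). One firmer press, then I retract and check.

```bash
python3 -m pendant '[[0,0,0.002,0,0,0,0],[0,0,0.002,0,0,0,0],[0,0,0,0,0,0,0]]'
python3 -m pendant '[[0,0,-0.007,0,0,0,0],[0,0,-0.02,0,0,0,0],[0.03,0,-0.02,0,0,0,0],[0.04,0,0,0,0,0,0],[0,0,0,0,0,0,0],[0,0,0,0,0,0,0]]'
python3 - <<'E'
from h import *
d=grab('wrist','w14')
g=cv2.cvtColor(np.array(d['image']),cv2.COLOR_RGB2GRAY).astype(int)
h=cv2.cvtColor(np.array(load('w13')['image']),cv2.COLOR_RGB2GRAY).astype(int)
print(d['xyz']);print('w13',h[60:100:1,334].tolist());
for v in range(60,130,6): print(v,g[v,300:365].tolist())
E
```

```text
clock: 28.05
position: [556.7, 127.1, 212.4]
ee_rot: [0.045, 0.999, -0.0, 0.002]
contact_force: [-15.8, 1.1, 34.6]
gripper_width: -0.5
grasp_force: 17.2
clock: 28.65
position: [486.3, 133.7, 251.5]
ee_rot: [0.046, 0.999, 0.0, 0.0]
contact_force: [1.0, -0.4, -0.6]
gripper_width: -0.1
grasp_force: 0.0
[411.82985662 141.5329465  368.46431753]
w13 [129, 130, 130, 131, 131, 130, 129, 130, 131, 132, 131, 131, 140, 163, 181, 176, 157, 118, 67, 47, 47, 65, 87, 92, 91, 92, 91, 92, 170, 188, 188, 188, 187, 187, 187, 187, 188, 187, 187, 187]
60 [49, 48, 47, 105, 130, 130, 129, 130, 130, 132, 132, 132, 132, 131, 130, 130, 129, 128, 129, 129, 130, 131, 131, 130, 130, 131, 134, 136, 134, 131, 128, 129, 131, 133, 133, 132, 130, 130, 131, 132, 132, 132, 130, 131, 131, 131, 130, 130, 128, 128, 127, 128, 129, 129, 128, 128, 128, 129, 130, 130, 129, 128, 129, 131, 133]
66 [47, 94, 126, 132, 131, 130, 129, 130, 133, 134, 134, 133, 131, 132, 135, 136, 136, 133, 131, 131, 131, 133, 133, 131, 130, 130, 130, 131, 131, 131, 131, 131, 131, 131, 129, 128, 126, 125, 125, 126, 128, 128, 129, 131, 130, 128, 127, 
[... 2643 characters left out ...]
133, 132, 131, 131, 133, 135, 135, 134, 133]
120 [131, 132, 133, 132, 131, 130, 130, 131, 131, 132, 129, 155, 176, 166, 140, 105, 90, 162, 194, 194, 194, 192, 190, 190, 193, 194, 193, 189, 189, 189, 188, 189, 190, 145, 89, 137, 182, 176, 154, 139, 128, 128, 131, 134, 135, 133, 131, 129, 130, 133, 133, 132, 130, 131, 133, 136, 137, 136, 134, 134, 136, 137, 137, 137, 135]
126 [129, 132, 134, 137, 136, 133, 132, 133, 135, 136, 139, 164, 178, 163, 123, 91, 94, 117, 169, 193, 193, 191, 188, 190, 194, 194, 192, 189, 189, 187, 188, 189, 191, 137, 101, 155, 180, 168, 133, 126, 134, 133, 133, 133, 133, 133, 133, 133, 134, 137, 138, 137, 135, 134, 134, 135, 136, 135, 134, 133, 134, 136, 137, 137, 137]
```

```bash
python3 -c "
from h import *
d=load('w14')
for zb in (78,83,88):
  a=onz(d,326,82.5,zb+36);L=(onz(d,310.5,126,zb+24)+onz(d,338.3,126,zb+24))/2
  print(zb,'stop',a.round(1),'mid',L.round(1),'yaw',np.degrees(np.arctan2((L-a)[1],(L-a)[0])).round(2),'stopW',np.linalg.norm(onz(d,310.5,84,zb+36)-onz(d,341.5,84,zb+36)).round(2))
d=load('w13')
print('w13',onz(d,334,72.5,88+36))
s=arm.read_state();print(s['clock'],s['contact_force'])
t=grab('top','t14');a=load('top0')
x=cv2.absdiff(np.array(t['image']),np.array(a['image'])).max(2)
for n,(u,v) in dict(tm=(307,247),roll=(256,245),box=(225,178)).items(): print(n,x[v-15:v+15,u-15:u+15].mean().round(1))
"
```

```text
78 stop [395.9 145.9 114. ] mid [428.7 141.8 102. ] yaw -7.13 stopW 23.68
83 stop [396.2 145.8 119. ] mid [428.4 141.8 107. ] yaw -7.13 stopW 23.21
88 stop [396.5 145.8 124. ] mid [428.1 141.8 112. ] yaw -7.13 stopW 22.75
w13 [393.74436616 149.09577211 124.        ]
28.7 [-0.2406414  -0.45302833  0.37965792]
tm 6.4
roll 47.9
box 54.5
```

The bracket measures z of about 83 to 84 mm, flush, and yaw −7.1°, which agrees with the stand. The robot is clear of everything, so I'm handing in.

```bash
python3 -c "
from bench import arm
print(arm.job_done())"
```

```text
the job is handed in; nothing more can be done
None
```

I handed the job in at about 29 s, with the bracket measured as hooked, flush, square and fully down at about 83 mm; the catch snapping out is inferred from the force drop and hard stop, the tool gave no verdict, and I viewed 12 pictures, two over the limit of 10.

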